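Turn over a tool battery and seat it in its charger

ROBOT

A 7-joint arm with a two-finger parallel gripper is mounted at the origin on the work surface. World frame = base frame: x ahead of the robot, y to its left, z up, the work surface at z = 0. Lengths are in m, angles in rad, forces in N, time in s.
With the tool pointing down it reaches from about 0.425 to 0.925 m from the base axis. Payload 6.8 kg.
Tool frame: the origin (TCP) lies at the very end of the fingers, on their centre line; the grasp point (between the pads) lies 19 mm behind it; z points along the fingers, y is the line along which they close (so a half turn about z gives the same grasp; the last joint's range is limited). The gripper opens to 85 mm and grips with 20 to 120 N. Pads are 22 mm wide; open, the fingers measure 114 mm over their backs; the gripper's body (76 mm by 85 mm) begins 54 mm behind the grasp point. The pads swing forward as they close: fully open they stand 13 mm farther back than shut.
Start: joints at [-1.449, 0.477, 0.022, 1.555, -0.011, 1.109, -0.083], TCP at [0.154, 0.657, 0.231] pointing down, gripper open.
Joint ranges: [-2.96, 2.96], [-0.34, 2.1], [-1.41, 1.46], [0.24, 2.44], [-1.37, 4.51], [0.17, 1.92], [-2.96, 2.96]. Speed limits (rad/s): [2.39, 2.39, 3.14, 3.14, 3.14, 3.14, 3.14].

INTERFACE

Orientations are given as a rotation vector (axis times angle).
In Python, from bench import r gives the robot as it stands. The module is installed in compiled form; this text tells all that it offers.
- The arm moves only by the tool servo_tool, never from a script. Its argument "commands" is a list of rows, each a list of 7 numbers: the turn, a rotation vector about the world's x, y, z in degrees, then the shift along the world's x, y, z in mm, then the closure, from 0 (fully open) to 1 (shut). A call has 1 to 5 rows; each row is the pose to reach, as a shift and turn from the pose commanded when the call began; what a row does not reach only later rows make up. A row lasts 1/12 s, in which the tool goes at most 41.7 mm and 7.16 degrees, less where a joint would pass 70% of its speed; a pose out of reach is approached as far as the arm can. A call with a gripper value outside its range is refused whole. The fingers move at their own pace and stop on an object; "force" is the grip in N (left out, the last holds). Time passes only in rows, so rows that repeat a pose let the fingers close. It gives the time, the measured TCP pose, the force, the opening and the grip force at its end, in the units of the state.
- r.get_obs(): the state, without advancing time (a new reading comes with each control period).
- r.grab_frame(name): name is "scene" or "top" or "wrist"; returns (picture, depth): 480x640x3 uint8, blue, green, red; 480x640 float32, m along the optical axis (not along the pixel's ray), 0 where there is no reading.
- r.camera_info(name): a dict with "vertical_fov" (degrees; the focal length in pixels is half the picture's height over the tangent of half this angle, whatever the lens; pixels are square), "cx", "cy" (the principal point, pixels), "D" ([k1, k2, p1, p2, k3] as OpenCV has them; the pictures are not rectified), "cam_to_world" (4x4, takes a point from camera to world coordinates); the wrist camera has in their place "T_tool_cam" (4x4, takes a point from camera to tool coordinates, whose origin is the TCP and whose axes are the flange's). Camera axes: x right, y up, looking along -z (the intrinsics and any distortion apply to the point x, -y, -z); pixel columns grow to the right and rows downward; lengths in m; the calibration is good to about 2 mm. A picture is of the moment at which its call begins: read the wrist's pose just before it. camera_info takes no time and is no camera call.
- r.hand_in(): hands the job in; it is judged then, once.
The state is a dict: "clock": time; "joints": joint angles; "qvel": joint speeds; "tau": joint torques, N m; "tcp_pos": TCP position; "orientation": TCP orientation; "contact_force": force on the tool from outside, world axes, zero at the start; "moment": the same for the moment, N m; "grip_width": finger opening in m; "gripper_force": force on a finger pad.
Only numpy, scipy, OpenCV 4.12 (cv2) and the standard library are available. Lean on these libraries where they do the work, as an engineer would, in place of code of your own. Each camera call takes 0.05 s, during which the arm holds its last target. There are 200 camera calls.

TASK

The tool battery lies upside down on the bench, contact rail up. Turn it over and put it in the charger's bay with its contacts down, then press it fully home so that the stiff contact block goes down and the battery sits flat on the floor of the bay. Don't slam it in, and leave the other things on the bench where they are.

Things in the scene. Friction and masses are not known exactly. Their poses are not given: they have to be found in the camera images.
- pack: Tool battery, black and grey block 80 (x) by 50 (y) by 40 (z) mm, 350 g, flat sides; grip the 50 mm width; it stands safely on either 50 x 40 end. Origin: centre of the plain 80 x 50 face away from the contact rail, underneath at the start; z points from it to the rail face (up at the start, down when properly seated). x starts roughly along world -y (within 25 deg). Rail: see contacts.
- contacts (a point): Middle of the outer face of the battery's contact rail, at (10, 0, 48) mm in the battery's frame; axes as the battery's. The rail is 40 (x) by 26 (y) mm, stands 8 mm proud of the face at z = 40 mm and is 10 mm off the middle towards +x (x -10 to 30, y -13 to 13 mm).
- charger: Drop-in charger fixed to the bench; x roughly along world +y, z up. Origin: centre of its underside, below the middle of the bay. Slab 110 (x) by 80 (y) mm, its top, the bay's floor, 26 mm high; housing at the +x end (x 55 to 99 mm) 40 mm high. Bay 84 (x) by 54 (y) mm between four L-shaped corner guards 14 mm tall, 5 mm thick; long sides open over the middle 66 mm.
- bay (a point): Where the point contacts is when the battery is fully home: (10, 0, 18) mm in the charger's frame; axes as the charger's. Middle of a recess in the bay's floor, 46 (x) by 32 (y) mm, 10 mm off the middle towards +x, which takes the rail: the battery goes in only with its x axis along the charger's x and its z down.
- contact_block (a joint): Contact block in the recess, 36 by 22 mm: a stiff slide going straight down. 0 = up (its top 2 mm below the bay's floor), 0.006 with the battery fully home, 0.007 its stop. It moves only when pushed with more than about 8 N, which the battery's own weight does not do, and stays where it is left.
- tin: Bystander: closed paint tin, 76 mm across, 100 mm high, 600 g. Origin: centre of its underside.
- tape: Bystander: roll of paper tape lying flat, 96 mm across, 24 mm high. Origin: centre of its underside.
- driver: Bystander: screwdriver lying along its x axis, about 200 mm long.
- sander: Bystander: cork sanding block, 90 by 55 by 30 mm, without a rail. Origin: centre of its underside.
Things that resemble listed ones, but are neither listed nor needed, are in the scene too. Leave any brown or turquoise look-alike of the pack alone.

How it is judged:
At the end, for the whole second after the job is handed in: The battery lies at rest in the bay, contacts down: its z axis within 4 degrees of straight down, its long axis within 0.1 rad of the charger's, the middle of its rail within 4 mm (level) of the bay point and not more than 2 mm above it, the contact block pushed down at least 4.5 mm (angle between pack's own z axis and vertical above 3.07 rad and horizontal distance between contacts and bay below 0.004 m and z of contacts in the frame of charger below 0.02 m and value of joint contact_block above 0.0045 m and angle between the x axis of pack and the x axis of charger, either way round below 0.1 rad and linear speed of pack below 0.01 m/s); the robot touches nothing.
It fails at once if the battery is slammed into the charger (over 150 N, which a firm press does not reach) (contact force between pack and charger above 150 N).
It fails at once if a bystander is moved by more than 30 mm (distance of any of tape, driver, sander, tin from where it was at the start of the episode above 0.03 m).
It also fails if it takes over 64 s, if anything falls off the work surface, if the arm or the gripper's body presses on something with over 40 N, if the wrist force passes 120 N, or if a joint passes its speed limit or range.

## Working session

There is one attempt and no reset: what is moved stays moved. The work goes in short steps, Python scripts to look and compute and a tool call to move; the robot and the scene stay as the last step left them, time stands still between calls to the robot, and variables do not carry over. Pictures are saved under pics/ and viewed, at most 10 in all, crops included, and the job is handed in when it is done.

Besides the shell and the picture viewer there is one more tool, called after ">>>" by a JSON object that holds its "op" and its "data". servo_tool: Moves the arm, as the interface text tells. Its arguments: {"type":"object","properties":{"commands":{"type":"array"},"force":{"type":"number"}},"required":["commands"]}

```bash
mkdir -p pics; cat > h.py <<'E'
import numpy as np, cv2
from bench import r
def K(n):
    i=r.camera_info(n); f=240/np.tan(np.radians(i["vertical_fov"])/2)
    return np.array([[f,0,i["cx"]],[0,f,i["cy"]],[0,0,1]]),np.array(i["D"],float),i
def pose(n,obs=None):
    _,_,i=K(n)
    if "cam_to_world" in i: return np.array(i["cam_to_world"])
    T=np.eye(4);T[:3,:3]=cv2.Rodrigues(np.array(obs["orientation"],float))[0];T[:3,3]=obs["tcp_pos"]
    return T@np.array(i["T_tool_cam"])
def rays(n,px,obs=None):
    k,D,_=K(n);u=cv2.undistortPoints(np.array(px,float).reshape(-1,1,2),k,D)[:,0]
    T=pose(n,obs);d=np.c_[u[:,0],-u[:,1],-np.ones(len(u))]@T[:3,:3].T
    return T[:3,3],d
def plane(n,px,z,obs=None):
    o,d=rays(n,px,obs);z=np.broadcast_to(z,len(d));return o+d*((z-o[2])/d[:,2])[:,None]
def pts(n,px,depth,obs=None):
    o,d=rays(n,px,obs);return o+d*np.array(depth)[:,None]
E
python3 - <<'E'
from h import *
o=r.get_obs();print(o)
for n in("top","scene","wrist"):
    im,d=r.grab_frame(n);cv2.imwrite(f"pics/{n}0.png",im);np.save(f"pics/{n}0.npy",d);print(n,r.camera_info(n))
E
```

```text
{'clock': 0.0, 'joints': array([-1.44911099,  0.47777412,  0.02235432,  1.55643667, -0.01149973,
        1.10927764, -0.08309009]), 'qvel': array([ 0.00019177,  0.00073067, -0.00125413,  0.0004324 , -0.00037421,
        0.00102641, -0.00162347]), 'tau': array([-9.10421750e-04, -5.96436310e+01,  1.60744373e+00, -2.81192440e+01,
        1.23478522e-02,  9.36484372e-03,  4.24080474e-05]), 'tcp_pos': array([0.15363463, 0.65669198, 0.23034965]), 'orientation': array([-3.60115329e-01, -3.12081730e+00,  2.77424544e-03]), 'contact_force': array([ 0.45323924,  0.28267272, -0.06205845]), 'moment': array([-0.0085122 ,  0.00147688,  0.01127223]), 'gripper_force': 0.0, 'grip_width': 0.08551381804821653}
top {'vertical_fov': 42.75992440386934, 'cx': 316.36472563061074, 'cy': 245.89265104595094, 'D': array([-0.20351826,  0.        ,  0.        ,  0.        ,  0.        ]), 'cam_to_world': array([[-0.02199331,  0.99342935, -0.11231391,  0.39224579],
       [-0.99970165, -0.0230468 , -0.00809004,  0.00908449],
       [-0.01062536,  0.11210247,  0.99363984,  1.3221273 ],
       [ 0.        ,  0.      
[... 198 characters left out ...]
   ]), 'cam_to_world': array([[-0.88084295, -0.39697539,  0.25792681,  0.82392049],
       [ 0.47335719, -0.74657705,  0.46749939,  0.53710706],
       [ 0.00697649,  0.53388505,  0.84552829,  1.00523673],
       [ 0.        ,  0.        ,  0.        ,  1.        ]])}
wrist {'vertical_fov': 60.43583280817093, 'cx': 316.2559326907128, 'cy': 238.27264219694666, 'D': array([-0.06722744,  0.        ,  0.        ,  0.        ,  0.        ]), 'T_tool_cam': array([[ 0.00123297,  0.95879851,  0.28408431,  0.07277713],
       [ 0.99999806, -0.00161821,  0.00112139,  0.00189526],
       [ 0.00153489,  0.28408238, -0.95879865, -0.1421794 ],
       [ 0.        ,  0.        ,  0.        ,  1.        ]])}
```

View pics/top0.png

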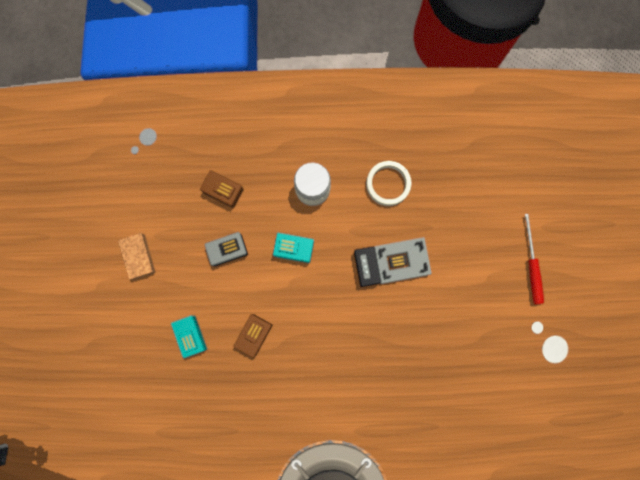

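View pics/scene0.png

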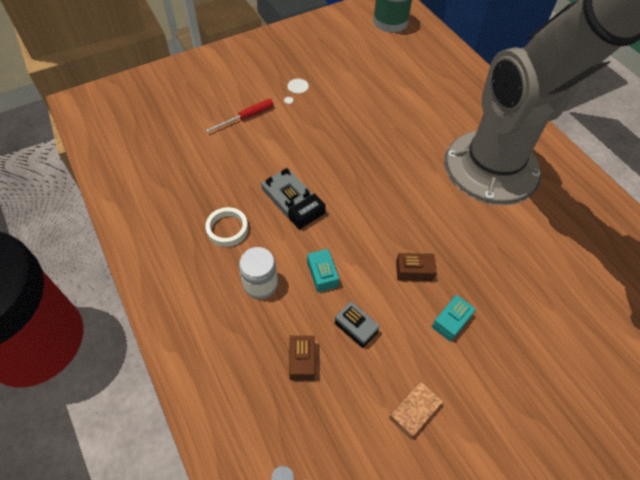

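Top view: the pack candidates are brown (222,189) and (253,335), turquoise (293,248) and (188,337), and grey/black (227,249). The grey/black one fits the description, with its rail towards world -y. The charger is at (392,262), with its housing at +y (355-378). The other things are the tin (312,184), tape (389,184), driver (535,260) and sander (136,257).

```bash
python3 - <<'E'
from h import *
im=cv2.imread("pics/top0.png")
a=cv2.resize(im[222:276,196:260],None,fx=6,fy=6,interpolation=cv2.INTER_CUBIC);b=cv2.resize(im[230:295,345:440],None,fx=4,fy=4,interpolation=cv2.INTER_CUBIC)
c=np.zeros((max(a.shape[0],b.shape[0]),a.shape[1]+b.shape[1]+6,3),np.uint8);c[:a.shape[0],:a.shape[1]]=a;c[:b.shape[0],a.shape[1]+6:]=b
cv2.imwrite("pics/crop0.png",c)
d=np.load("pics/top0.npy")
hsv=cv2.cvtColor(im,cv2.COLOR_BGR2HSV)
def P(u,v): return pts("top",[(u,v)],[d[v,u]])[0].round(4)
for q in [(231,245),(215,254),(242,257),(399,261),(415,250),(368,266),(410,272),(312,184),(300,300)]: print(q,P(*q))
# depth-based height map
vv,uu=np.mgrid[0:480,0:640]
W=pts("top",np.c_[uu.ravel(),vv.ravel()],d.ravel()).reshape(480,640,3)
def rect(roi,lo,hi):
    x0,x1,y0,y1=roi;z=W[...,2];m=np.zeros(z.shape,bool);m[y0:y1,x0:x1]=True
    m&=(z>lo)&(z<hi)
    p=W[m][:,:2]*1000;rr=cv2.minAreaRect(p.astype(np.float32));print(m.sum(),rr,np.median(W[m][:,2]))
rect((196,260,222,276),.03,.06);rect((196,260,222,276),.044,.06)
rect((345,440,230,295),.018,.06);rect((345,440,230,295),.018,.03);rect((345,382,230,295),.034,.06)
E
```

```text
(231, 245) [0.5424 0.1991 0.0469]
(215, 254) [0.5245 0.2338 0.0438]
(242, 257) [ 5.211e-01  1.822e-01 -2.000e-04]
(399, 261) [ 0.5024 -0.1555  0.0249]
(415, 250) [ 0.5255 -0.1913  0.0217]
(368, 266) [ 0.4923 -0.0879  0.0393]
(410, 272) [ 0.4781 -0.1776  0.0294]
(312, 184) [0.6577 0.0252 0.0978]
(300, 300) [ 0.4253  0.0577 -0.0021]
883 ((538.157958984375, 213.35348510742188), (51.199859619140625, 79.38246154785156), 18.167560577392578) 0.04099013908635185
255 ((538.0966796875, 215.26560974121094), (45.51426696777344, 75.35189819335938), 20.780210494995117) 0.04766590597634379
2582 ((502.0588073730469, -141.58868408203125), (80.47190856933594, 154.4556884765625), 9.047148704528809) 0.027925090696461985
1554 ((502.0726013183594, -141.6756591796875), (80.47171020507812, 154.279541015625), 9.04731559753418) 0.02550005573307601
805 ((494.4682922363281, -93.31010437011719), (80.35432434082031, 56.757423400878906), 8.582496643066406) 0.039960956615644916
```

View pics/crop0.png

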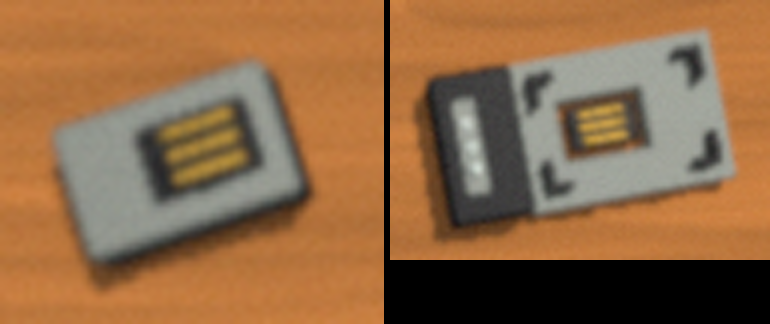

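The crop confirms the grey/black pack with its rail up. By depth it is 79x51 mm, 41 mm high with the rail at 48 mm, centred on (0.538, 0.213), pack x at yaw about -72°. The charger measures 154x80 mm as specified, with x at yaw about 99°. Next I go above the pack for a closer look.

>>> {"op": "servo_tool", "data": {"commands": [[0,0,-4,26,-30,-2,0],[0,0,-8,51,-59,-4,0],[0,0,-12,77,-89,-6,0],[0,0,-16,102,-118,-8,0],[0,0,-20,128,-148,-10,0]], "force": 40}}

```text
clock: 0.57
tcp_pos: [0.2824, 0.5077, 0.221]
orientation: [-0.901, -3.009, 0.0]
contact_force: [1.4, 1.3, -0.3]
grip_width: 0.0851
gripper_force: 0.0
```

>>> {"op": "servo_tool", "data": {"commands": [[0,0,-4,26,-30,-2,0],[0,0,-8,51,-59,-4,0],[0,0,-12,77,-89,-6,0],[0,0,-16,102,-118,-8,0],[0,0,-20,128,-148,-10,0]]}}

```text
clock: 0.98
tcp_pos: [0.4104, 0.3597, 0.2112]
orientation: [-1.41, -2.807, -0.0]
contact_force: [0.5, 0.8, -1.6]
grip_width: 0.0855
gripper_force: 0.0
```

>>> {"op": "servo_tool", "data": {"commands": [[0,0,-4,26,-30,-2,0],[0,0,-8,51,-59,-4,0],[0,0,-12,77,-89,-6,0],[0,0,-18.6,128,-148,-10,0],[0,0,-18.6,128,-148,-10,0]]}}

```text
clock: 1.4
tcp_pos: [0.539, 0.2108, 0.2012]
orientation: [1.85, 2.539, -0.0]
contact_force: [0.5, -0.3, 0.8]
grip_width: 0.0856
gripper_force: 0.0
```

```bash
cat >> h.py <<'E'
from scipy.spatial.transform import Rotation as R
def st():
    o=r.get_obs();M=cv2.Rodrigues(np.array(o["orientation"],float))[0]
    print("t%.2f tcp"%o["clock"],(o["tcp_pos"]*1000).round(1),"z",M[:,2].round(3),"y",M[:,1].round(3),"F",o["contact_force"].round(1),"w%.1f g%.1f"%(o["grip_width"]*1e3,o["gripper_force"]),"q",o["joints"].round(2));return o
def cloud(n,tag):
    o=r.get_obs();im,d=r.grab_frame(n);cv2.imwrite(f"pics/{tag}.png",im)
    vv,uu=np.mgrid[0:480,0:640]
    return im,pts(n,np.c_[uu.ravel(),vv.ravel()],d.ravel(),o).reshape(480,640,3)*1000
def rect(W,m,name=""):
    m=cv2.morphologyEx(m.astype(np.uint8),cv2.MORPH_OPEN,np.ones((3,3)))
    c,l,s,_=cv2.connectedComponentsWithStats(m);k=1+s[1:,4].argmax();m=l==k
    q=cv2.minAreaRect(W[m][:,:2].astype(np.float32));print(name,m.sum(),np.round(q[0],1),np.round(q[1],1),round(q[2],2),"z",np.median(W[m][:,2]).round(1));return q
E
python3 - <<'E'
from h import *
st();im,W=cloud("wrist","w1")
near=np.hypot(W[...,0]-538,W[...,1]-213)<60;z=W[...,2]
rect(W,near&(z>30)&(z<60),"pack");rect(W,near&(z>44.5)&(z<60),"rail")
E
```

```text
t1.40 tcp [539.  210.8 201.2] z [ 0. -0. -1.] y [0.952 0.307 0.   ] F [ 0.5 -0.3  0.8] w85.6 g0.0 q [-0.8   0.37  0.41  1.84 -0.18  0.97 -0.  ]
pack 6804 [536.  216.9] [50.1 80. ] 17.88 z 39.9
rail 1845 [539.1 207.2] [25.9 40.4] 17.17 z 47.8
```

View pics/w1.png

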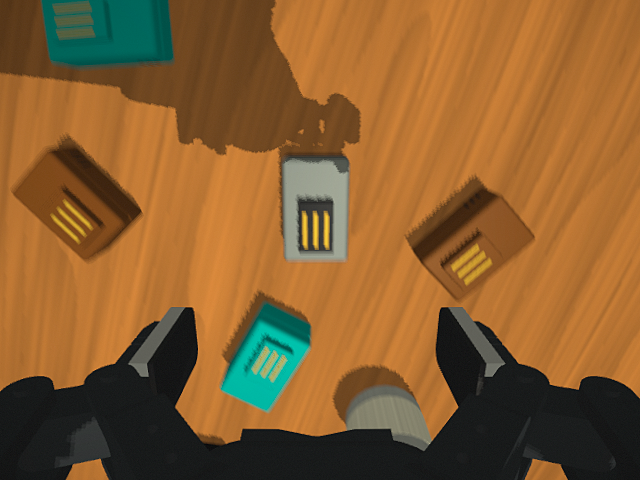

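Wrist view: the grey pack is at (315,210), measured 50.1x80.0 mm at (536.0, 216.9), yaw 17.9°. The rail sits 10 mm off centre towards -y, as expected. I'll tilt -40° about the pack's y axis and hover.

>>> {"op": "servo_tool", "data": {"commands": [[-5.7,-1.8,0,-3,9,-18,0],[-11.4,-3.7,0,-6,18,-36,0],[-17.1,-5.5,0,-9,26,-54,0],[-22.8,-7.4,0,-12,35,-72,0],[-28.6,-9.2,0,-15,44,-90,0]]}}

```text
clock: 1.87
tcp_pos: [0.5228, 0.2585, 0.1113]
orientation: [1.572, 2.174, -0.426]
contact_force: [-0.5, 0.7, -1.2]
grip_width: 0.0853
gripper_force: 0.0
```

>>> {"op": "servo_tool", "data": {"commands": [[-4.8,-1.5,0,-2,6,-15,0],[-9.5,-3.1,0,-4.5,13,-30,0],[-9.5,-3.1,0,-4.5,13,-30,0]]}}

```text
clock: 2.12
tcp_pos: [0.5132, 0.2757, 0.0739]
orientation: [1.463, 2.052, -0.553]
contact_force: [-1.9, 1.8, -1.3]
grip_width: 0.0856
gripper_force: 0.0
```

```bash
python3 -c "
from h import *
st()"
```

```text
t2.12 tcp [513.2 275.7  73.9] z [ 0.199 -0.616 -0.762] y [ 0.947  0.322 -0.013] F [-1.9  1.8 -1.3] w85.6 g0.0 q [-1.3   0.81  0.57  1.78  0.24  1.02 -0.65]
```

>>> {"op": "servo_tool", "data": {"commands": [[0,0,0,0,0,0,0],[0,0,0,0,0,0,0]]}}

```text
clock: 2.28
tcp_pos: [0.5187, 0.2695, 0.0818]
orientation: [1.48, 2.044, -0.543]
contact_force: [-0.2, -0.8, 0.4]
grip_width: 0.0852
gripper_force: 0.0
```

```bash
python3 -c "
from h import *
st()"
```

```text
t2.28 tcp [518.7 269.5  81.8] z [ 0.197 -0.612 -0.766] y [ 0.95   0.311 -0.003] F [-0.2 -0.8  0.4] w85.2 g0.0 q [-1.29  0.8   0.58  1.78  0.24  1.02 -0.64]
```

>>> {"op": "servo_tool", "data": {"commands": [[0,0,0,5,-15,-18,0],[0,0,0,10,-31,-38,0],[0,0,0,15,-46,-57,0],[0,0,0,18,-55,-69,0],[0,0,0,18,-55,-69,0]], "force": 50}}

```text
clock: 2.7
tcp_pos: [0.5367, 0.2101, 0.0131]
orientation: [1.487, 2.04, -0.547]
contact_force: [-0.5, -0.7, -0.1]
grip_width: 0.0857
gripper_force: 0.0
```

>>> {"op": "servo_tool", "data": {"commands": [[0,0,0,0,0,0,0.7],[0,0,0,0,0,0,0.7],[0,0,0,0,0,0,0.7],[0,0,0,0,0,0,0.7],[0,0,0,0,0,0,0.7]]}}

```text
clock: 3.12
tcp_pos: [0.5368, 0.2168, 0.0138]
orientation: [1.48, 2.045, -0.54]
contact_force: [-1.2, 0.7, 5.3]
grip_width: 0.0492
gripper_force: 52.7
```

```bash
python3 -c "
from h import *
st()"
```

```text
t3.12 tcp [536.8 216.8  13.8] z [ 0.199 -0.611 -0.767] y [ 0.95   0.312 -0.002] F [-1.2  0.7  5.3] w49.2 g52.7 q [-1.22  0.89  0.56  1.85  0.26  0.84 -0.65]
```

>>> {"op": "servo_tool", "data": {"commands": [[0,0,0,0,0,20,0.7],[0,0,0,0,5,50,0.7],[6,2,0,-2,12,80,0.7],[12,4,0,-4,20,110,0.7],[18,6,0,-7,33,120,0.7]]}}

```text
clock: 3.53
tcp_pos: [0.5311, 0.2499, 0.1373]
orientation: [1.659, 2.296, -0.301]
contact_force: [1.6, -0.1, -4.9]
grip_width: 0.0491
gripper_force: 53.1
```

>>> {"op": "servo_tool", "data": {"commands": [[6,2,0,0,0,0,0.7],[12,4,0,0,0,0,0.7],[18,6,0,0,0,0,0.7],[24,8,0,0,0,0,0.7],[30,10,0,0,0,0,0.7]]}}

```text
clock: 3.95
tcp_pos: [0.5296, 0.2489, 0.1342]
orientation: [-1.743, -2.419, -0.163]
contact_force: [0.2, -0.4, -4.8]
grip_width: 0.0493
gripper_force: 53.1
```

>>> {"op": "servo_tool", "data": {"commands": [[6,2,0,0,0,0,0.7],[12,4,0,0,0,0,0.7],[18,6,0,0,0,0,0.7],[24,8,0,0,0,0,0.7],[30,10,0,0,0,0,0.7]]}}

```text
clock: 4.37
tcp_pos: [0.5303, 0.2475, 0.1336]
orientation: [-1.45, -2.015, -0.561]
contact_force: [-0.7, -0.3, -5.0]
grip_width: 0.0496
gripper_force: 53.2
```

>>> {"op": "servo_tool", "data": {"commands": [[3.7,1,0,0,0,0,0.7],[7.5,2,0,0,0,0,0.7],[7.5,2,0,0,0,0,0.7],[7.5,2,0,0,0,0,0.7]]}}

```text
clock: 4.7
tcp_pos: [0.5295, 0.2471, 0.1315]
orientation: [-1.377, -1.916, -0.641]
contact_force: [-1.1, 0.7, -3.6]
grip_width: 0.0494
gripper_force: 53.3
```

```bash
python3 -c "
from h import *
o=st()
M=R.from_rotvec(o['orientation']);T=np.array([[ 0,0,1]])
im,_=r.grab_frame('scene');cv2.imwrite('pics/s2.png',cv2.resize(im[150:450,200:600],None,fx=1.5,fy=1.5))
"
```

```text
t4.70 tcp [529.5 247.1 131.5] z [-0.242  0.724 -0.646] y [0.948 0.318 0.002] F [-1.1  0.7 -3.6] w49.4 g53.3 q [-0.07  0.64 -0.07  1.86 -0.94  1.11  0.85]
```

View pics/s2.png

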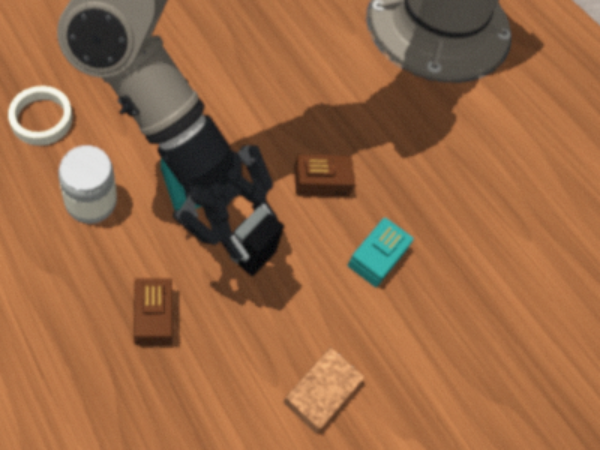

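>>> {"op": "servo_tool", "data": {"commands": [[0,0,0,0,0,-25,0.7],[0,0,0,0,0,-50,0.7],[0,0,0,0,0,-70,0.7],[0,0,0,0,0,-83,0.7],[0,0,0,0,0,-88,0.7]]}}

```text
clock: 5.17
tcp_pos: [0.5284, 0.2493, 0.0433]
orientation: [-1.372, -1.917, -0.641]
contact_force: [-0.9, 0.5, -3.4]
grip_width: 0.0495
gripper_force: 53.3
```

>>> {"op": "servo_tool", "data": {"commands": [[0,0,0,0,0,-1,0.7],[0,0,0,0,0,-2,0.7],[0,0,0,0,0,-3,0.7],[0,0,0,0,0,-3,0.7]]}}

```text
clock: 5.5
tcp_pos: [0.5298, 0.2485, 0.0422]
orientation: [-1.374, -1.917, -0.645]
contact_force: [0.9, -0.1, -4.8]
grip_width: 0.0492
gripper_force: 53.3
```

```bash
python3 -c "
from h import *
st()"
```

```text
t5.50 tcp [529.8 248.5  42.2] z [-0.241  0.726 -0.644] y [0.948 0.319 0.005] F [ 0.9 -0.1 -4.8] w49.2 g53.3 q [-0.05  0.79 -0.09  1.86 -0.99  1.01  0.98]
```

>>> {"op": "servo_tool", "data": {"commands": [[0,0,0,0,0,-1,0.7],[0,0,0,0,0,-2,0.7],[0,0,0,0,0,-3,0.7],[0,0,0,0,0,-3,0.7]]}}

```text
clock: 5.83
tcp_pos: [0.5299, 0.2483, 0.0415]
orientation: [-1.371, -1.914, -0.647]
contact_force: [-2.0, -6.4, 14.3]
grip_width: 0.0497
gripper_force: 55.1
```

>>> {"op": "servo_tool", "data": {"commands": [[0,0,0,0,0,1,0.6],[0,0,0,0,0,1,0.3],[0,0,0,0,0,1,0],[0,0,0,0,0,1,0],[0,0,0,0,0,1,0]]}}

```text
clock: 6.25
tcp_pos: [0.5292, 0.2485, 0.0394]
orientation: [-1.374, -1.915, -0.644]
contact_force: [0.3, 0.1, 1.1]
grip_width: 0.0853
gripper_force: 0.0
```

>>> {"op": "servo_tool", "data": {"commands": [[0,0,0,4,-12,10,0],[0,0,0,10,-30,27,0],[0,0,0,18,-53,47,0],[0,0,0,26,-80,72,0],[0,0,0,30,-90,100,0]]}}

```text
clock: 6.67
tcp_pos: [0.5601, 0.1539, 0.1389]
orientation: [-1.38, -1.914, -0.642]
contact_force: [1.0, 0.1, -0.3]
grip_width: 0.0856
gripper_force: 0.0
```

```bash
python3 -c "
from h import *
st();im,W=cloud('wrist','w2')
z=W[...,2];near=np.hypot(W[...,0]-533,W[...,1]-235)<70
rect(W,near&(z>70)&(z<92),'standing top')
cv2.imwrite('pics/w2.png',im)"
```

```text
t6.67 tcp [560.1 153.9 138.9] z [-0.24   0.725 -0.646] y [0.949 0.315 0.001] F [ 1.   0.1 -0.3] w85.6 g0.0 q [ 0.03  0.67  0.    1.77 -0.86  1.24  0.88]
standing top 4527 [532. 243.] [49.9 40.7] 18.71 z 79.0
```

View pics/w2.png

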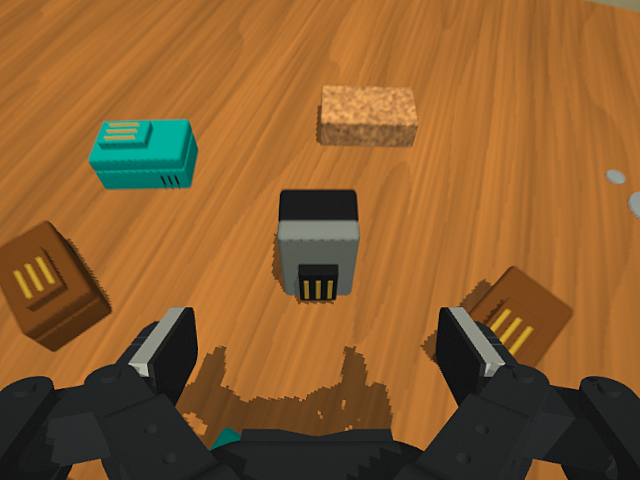

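The pack stands upright on its +x end, top at 79 mm, centre (532, 243). I'll swing the tool over it to -45° for the second grasp.

>>> {"op": "servo_tool", "data": {"commands": [[-6,-2,0,0,0,25,0],[-12,-4,0,-2,8,50,0],[-18,-6,0,-7,22,70,0],[-24,-8,0,-12,37,80,0],[-30,-10,0,-18,55,85,0]]}}

```text
clock: 7.13
tcp_pos: [0.5429, 0.2134, 0.2274]
orientation: [-1.679, -2.337, -0.276]
contact_force: [-0.6, 1.5, -1.4]
grip_width: 0.0855
gripper_force: 0.0
```

>>> {"op": "servo_tool", "data": {"commands": [[-6,-2,0,-4,12,0,0],[-12,-4,0,-8,25,0,0],[-18,-6,0,-12,38,-5,0],[-24,-8,0,-16,51,-15,0],[-30,-10,0,-20,65,-25,0]]}}

```text
clock: 7.55
tcp_pos: [0.5214, 0.2798, 0.2006]
orientation: [1.714, 2.39, -0.2]
contact_force: [0.2, -0.7, -1.0]
grip_width: 0.0851
gripper_force: 0.0
```

>>> {"op": "servo_tool", "data": {"commands": [[-6,-2,0,-3,10,-15,0],[-12,-4,0,-6,18,-35,0],[-18,-6,0,-9,26,-60,0],[-24,-8,0,-11,30,-80,0],[-30,-10,0,-11,30,-95,0]]}}

```text
clock: 7.97
tcp_pos: [0.5084, 0.3111, 0.1024]
orientation: [1.417, 1.984, -0.593]
contact_force: [0.4, -0.3, -0.7]
grip_width: 0.0855
gripper_force: 0.0
```

>>> {"op": "servo_tool", "data": {"commands": [[0,0,0,0,0,0,0],[0,0,0,0,0,0,0],[0,0,0,0,0,0,0]]}}

```text
clock: 8.22
tcp_pos: [0.5113, 0.3075, 0.1056]
orientation: [1.426, 1.983, -0.591]
contact_force: [1.1, 0.0, 1.1]
grip_width: 0.0855
gripper_force: 0.0
```

```bash
python3 -c "
from h import *
st();im,W=cloud('wrist','w3')
z=W[...,2];near=np.hypot(W[...,0]-532,W[...,1]-243)<70
rect(W,near&(z>70)&(z<92),'standing top')"
```

```text
t8.22 tcp [511.3 307.5 105.6] z [ 0.223 -0.669 -0.709] y [ 0.948  0.318 -0.002] F [1.1 0.  1.1] w85.5 g0.0 q [-1.2   0.77  0.34  1.69  0.43  1.22 -0.83]
standing top 3591 [531.6 245.6] [50. 40.] 18.88 z 79.4
```

>>> {"op": "servo_tool", "data": {"commands": [[0,0,0,6,-18,-19,0],[0,0,0,12,-38,-40,0],[0,0,0,18,-56,-58,0],[0,0,0,22.6,-69,-72,0],[0,0,0,22.6,-69,-72,0]], "force": 50}}

```text
clock: 8.68
tcp_pos: [0.5342, 0.2333, 0.034]
orientation: [1.432, 1.978, -0.596]
contact_force: [0.2, -1.1, 0.0]
grip_width: 0.0858
gripper_force: 0.0
```

>>> {"op": "servo_tool", "data": {"commands": [[0,0,0,0,0,0,0.7],[0,0,0,0,0,0,0.7],[0,0,0,0,0,0,0.7],[0,0,0,0,0,0,0.7],[0,0,0,0,0,0,0.7]]}}

```text
clock: 9.1
tcp_pos: [0.5332, 0.2413, 0.0341]
orientation: [1.424, 1.984, -0.589]
contact_force: [-2.9, 1.5, 6.7]
grip_width: 0.0495
gripper_force: 52.3
```

```bash
python3 -c "
from h import *
o=st();im,W=cloud('wrist','w4')
z=W[...,2];near=np.hypot(W[...,0]-532,W[...,1]-243)<70
rect(W,near&(z>70)&(z<92),'standing top');print(o['orientation'])"
```

```text
t9.10 tcp [533.2 241.3  34.1] z [ 0.225 -0.668 -0.709] y [ 0.947  0.32  -0.001] F [-2.9  1.5  6.7] w49.5 g52.3 q [-1.13  0.84  0.35  1.78  0.48  1.03 -0.86]
standing top 18298 [506.1 280.4] [89.9 52.6] 18.35 z 78.3
[ 1.42360947  1.98430714 -0.58864628]
```

>>> {"op": "servo_tool", "data": {"commands": [[0,0,0,0,0,20,0.7],[0,0,0,0,0,55,0.7],[0,0,0,0,-5,92,0.7],[4.7,1.6,0,0,-20,130,0.7],[9.5,3.2,0,0,-40,165,0.7]]}}

```text
clock: 9.57
tcp_pos: [0.5322, 0.2045, 0.1983]
orientation: [1.513, 2.129, -0.473]
contact_force: [1.8, 0.1, -3.4]
grip_width: 0.0495
gripper_force: 53.3
```

>>> {"op": "servo_tool", "data": {"commands": [[4.7,1.6,0,-2,-35,15,0.7],[9.5,3.2,0,-4,-75,25,0.7],[14.2,4.8,0,-6,-115,30,0.7],[19,6.4,0,-8,-155,30,0.7],[23.7,8,0,-10,-195,30,0.7]]}}

```text
clock: 9.98
tcp_pos: [0.5228, 0.0042, 0.2294]
orientation: [1.746, 2.439, -0.146]
contact_force: [0.8, 0.6, -3.8]
grip_width: 0.0494
gripper_force: 53.2
```

>>> {"op": "servo_tool", "data": {"commands": [[3,1,0,-3,-40,0,0.7],[6,2,0,-6,-80,0,0.7],[9.4,3.2,0,-9,-120,0,0.7],[9.4,3.2,0,-12,-160,0,0.7],[9.4,3.2,0,-15,-200,0,0.7]]}}

```text
clock: 10.4
tcp_pos: [0.5072, -0.1974, 0.2281]
orientation: [-1.831, -2.552, 0.004]
contact_force: [0.6, 0.2, -4.6]
grip_width: 0.0492
gripper_force: 53.2
```

>>> {"op": "servo_tool", "data": {"commands": [[0,0,-5,0,-35,0,0.7],[0,0,-9.6,0,-50,0,0.7],[0,0,-9.6,0,-50,0,0.7],[0,0,-9.6,0,-50,0,0.7]]}}

```text
clock: 10.73
tcp_pos: [0.5076, -0.2451, 0.2275]
orientation: [-2.036, -2.39, 0.005]
contact_force: [-0.3, 1.8, -4.1]
grip_width: 0.0492
gripper_force: 53.1
```

```bash
python3 -c "
from h import *
o=st();im,W=cloud('wrist','w5')
z=W[...,2];near=(np.hypot(W[...,0]-502,W[...,1]+142)<110)
rect(W,near&(z>15)&(z<46),'charger');rect(W,near&(z>34)&(z<46)&(W[...,1]>-112),'housing')"
```

```text
t10.73 tcp [ 507.6 -245.1  227.5] z [-0.003 -0.001 -1.   ] y [ 0.987  0.159 -0.004] F [-0.3  1.8 -4.1] w49.2 g53.1 q [-0.09  0.33  0.53  1.86 -0.19  1.01  0.68]
charger 15074 [ 502.5 -151.1] [ 80.8 127.6] 9.32 z 25.9
housing 2897 [493.8 -97.1] [79.6 18.3] 9.32 z 39.2
```

View pics/w5.png

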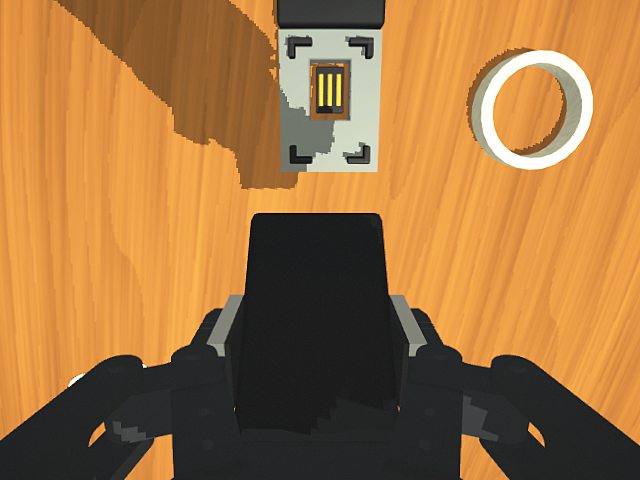

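Wrist view: the slab spans (280-380, 28-172), with guards at (300,47), (360,47), (300,153) and (358,153), and the recess centre at (330,90). The pack is held cleanly at (315,320). I'll refine the origin from the guards and recess.

```bash
python3 -c "
from h import *
o=st();im,W=cloud('wrist','w6');z=W[...,2]
m=np.zeros(z.shape,bool);m[32:200,270:390]=1
dark=im.max(2)<70
rect(W,m&(z>18)&(z<46),'slab')
g=m&(z>33)&(z<46)&dark
q=cv2.minAreaRect(W[g][:,:2].astype(np.float32));print('guards',g.sum(),q,np.median(W[g][:,2]))
f=m&(z>23.5)&(z<29)
# recess: hole in floor -> component below floor, inside
h=np.zeros(z.shape,bool);h[55:125,300:360]=1
hs=cv2.cvtColor(im,cv2.COLOR_BGR2HSV);grey=(hs[...,1]<60)&(hs[...,2]>90)
vv,uu=np.nonzero(h&~grey);q=cv2.minAreaRect(np.c_[uu,vv].astype(np.float32));print(q);P=plane('wrist',cv2.boxPoints(q),.026,o)*1000;print('recess',P.mean(0),np.linalg.norm(np.diff(P,axis=0),axis=1))
"
```

```text
t10.78 tcp [ 508.  -243.7  227.3] z [-0.004 -0.    -1.   ] y [ 0.987  0.161 -0.004] F [ 0.5  0.7 -4.5] w49.5 g53.1 q [-0.09  0.33  0.53  1.86 -0.19  1.01  0.68]
slab 11866 [ 503.9 -160. ] [ 80.4 109.6] 9.27 z 25.6
guards 765 ((503.708251953125, -159.67715454101562), (63.77389907836914, 93.78620910644531), 9.473221778869629) 39.24094570945164
((329.5, 92.0), (58.0, 39.0), 90.0)
recess [ 502.69620494 -150.6113658    26.        ] [30.44816434 44.16076206 31.43284658]
```

>>> {"op": "servo_tool", "data": {"commands": [[6.3,1,0,0,10,0,0.7],[12.7,2.1,0,-1,25,-10,0.7],[19,3.1,0,-2,40,-25,0.7],[25.4,4.2,0,-3,55,-45,0.7],[31.7,5.2,0,-4,70,-65,0.7]]}}

```text
clock: 11.25
tcp_pos: [0.5056, -0.1732, 0.163]
orientation: [-1.724, -2.036, -0.499]
contact_force: [0.4, 0.3, -4.8]
grip_width: 0.0496
gripper_force: 53.2
```

>>> {"op": "servo_tool", "data": {"commands": [[6.3,1,0,0,10,-20,0.7],[12.9,2.1,0,-1,20,-42,0.7],[12.9,2.1,0,-1,20,-52,0.7],[12.9,2.1,0,-1,20,-52,0.7],[12.9,2.1,0,-1,20,-52,0.7]]}}

```text
clock: 11.67
tcp_pos: [0.5035, -0.1544, 0.1108]
orientation: [-1.592, -1.877, -0.655]
contact_force: [0.5, 0.0, -2.8]
grip_width: 0.0493
gripper_force: 53.3
```

```bash
cat >> h.py <<'E'
def chk(tag):
    o=st();im,W=cloud("wrist",tag)
    M=cv2.Rodrigues(np.array(o["orientation"],float))[0];G=o["tcp_pos"]*1000-19*M[:,2]
    O=np.array([503.8,-159.9]);cx=np.array([-.162,.987]);cy=np.array([-.987,-.162])
    d=G[:2]-O;print("G in charger",(d@cx).round(1),(d@cy).round(1),G[2].round(1),"tilt",np.degrees(np.arctan2(M[:2,2]@cx,-M[2,2])).round(2),"yaw",np.degrees(np.arctan2(M[1,1],M[0,1])).round(2),"roll",np.degrees(np.arcsin(M[2,1])).round(2))
    m=np.zeros(W.shape[:2],bool);m[150:300,245:395]=1
    L=(W-G)@M  # tool axes about G
    m&=(np.abs(L[...,1])<30)&(im.max(2)<80)
    p=W[m];c=np.median(p,0)
    ok=np.abs(p[:,2]-np.percentile(p[:,2],70))<6;p=p[ok]
    A=np.c_[p[:,:2]-p[:,:2].mean(0),np.ones(len(p))];s=np.linalg.lstsq(A,p[:,2],rcond=None)[0]
    res=p[:,2]-A@s;p=p[np.abs(res)<2]
    q=np.c_[(p[:,:2]-O)@cx,(p[:,:2]-O)@cy]
    print("face n",len(p),"z",p[:,2].mean().round(1),"slope deg along cx",np.degrees(s[:2]@cx).round(2),"cy",np.degrees(s[:2]@cy).round(2),"x max",np.percentile(q[:,0],99.5).round(1),"y",np.percentile(q[:,1],[.5,99.5]).round(1),"rect",cv2.minAreaRect(p[:,:2].astype(np.float32)))
E
python3 -c "
from h import *
chk('w7')"
```

```text
t11.67 tcp [ 503.5 -154.4  110.8] z [-0.119  0.697 -0.707] y [ 0.986  0.165 -0.004] F [ 0.5  0.  -2.8] w49.3 g53.3 q [ 0.31  0.73  0.3   1.74 -0.74  1.41  1.16]
G in charger -7.9 -0.7 124.3 tilt 44.99 yaw 9.47 roll -0.21
face n 11772 z 130.8 slope deg along cx -0.59 cy 0.21 x max 40.3 y [-24.8  23.4] rect ((500.7012634277344, -137.12721252441406), (49.35789489746094, 35.867156982421875), 9.606821060180664)
```

View pics/w7.png

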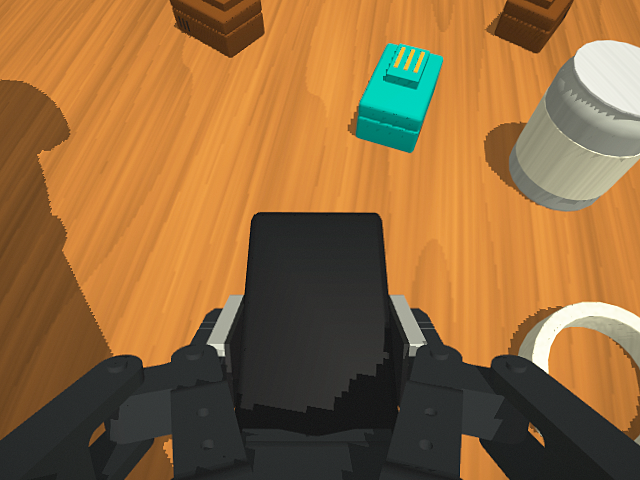

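Pack pose relative to the charger: +x end at 40.3 (target 40), lateral offset -0.7 mm, level. I'll correct 0.7 mm and lower to just above the guards.

>>> {"op": "servo_tool", "data": {"commands": [[0,0,0,-0.7,0,-12,0.7],[0,0,0,-0.7,0,-24,0.7],[0,0,0,-0.7,0,-36,0.7],[0,0,0,-0.7,0,-46,0.7],[0,0,0,-0.7,0,-48,0.7]]}}

```text
clock: 12.13
tcp_pos: [0.5013, -0.1543, 0.0603]
orientation: [-1.592, -1.871, -0.655]
contact_force: [-1.3, -0.1, -3.8]
grip_width: 0.0492
gripper_force: 53.5
```

>>> {"op": "servo_tool", "data": {"commands": [[0,0,0,0,0,0,0.7],[0,0,0,0,0,0,0.7]]}}

```text
clock: 12.3
tcp_pos: [0.5022, -0.155, 0.0622]
orientation: [-1.593, -1.873, -0.657]
contact_force: [-0.9, 0.5, -3.6]
grip_width: 0.0496
gripper_force: 53.5
```

```bash
python3 -c "
from h import *
chk('w8')"
```

```text
t12.30 tcp [ 502.2 -155.    62.2] z [-0.118  0.699 -0.705] y [ 0.987  0.162 -0.005] F [-0.9  0.5 -3.6] w49.6 g53.5 q [ 0.33  0.8   0.28  1.74 -0.76  1.36  1.21]
G in charger -8.4 0.8 75.6 tilt 45.15 yaw 9.34 roll -0.27
face n 11790 z 82.1 slope deg along cx -0.48 cy 0.31 x max 39.8 y [-23.5  24.9] rect ((499.5039978027344, -137.75955200195312), (49.53496551513672, 36.150142669677734), 9.289731979370117)
```

>>> {"op": "servo_tool", "data": {"commands": [[0,0,0,0.5,0.2,-2,0.7],[0,0,0,0.5,0.2,-4,0.7],[0,0,0,0.5,0.2,-6,0.7],[0,0,0,0.5,0.2,-8,0.7],[0,0,0,0.5,0.2,-8,0.7]]}}

```text
clock: 12.77
tcp_pos: [0.5025, -0.1546, 0.0539]
orientation: [-1.593, -1.873, -0.657]
contact_force: [0.2, 0.5, -4.4]
grip_width: 0.0491
gripper_force: 53.5
```

>>> {"op": "servo_tool", "data": {"commands": [[0,0,0,0,0,-1,0.7],[0,0,0,0,0,-2,0.7],[0,0,0,0,0,-3,0.7],[0,0,0,0,0,-3,0.7]]}}

```text
clock: 13.1
tcp_pos: [0.5027, -0.1548, 0.0514]
orientation: [-1.593, -1.873, -0.657]
contact_force: [0.6, 0.1, -2.3]
grip_width: 0.049
gripper_force: 53.6
```

```bash
python3 -c "
from h import *
chk('w9')"
```

```text
t13.10 tcp [ 502.7 -154.8   51.4] z [-0.118  0.699 -0.705] y [ 0.987  0.162 -0.004] F [ 0.6  0.1 -2.3] w49.0 g53.6 q [ 0.33  0.82  0.28  1.74 -0.77  1.34  1.22]
G in charger -8.3 0.2 64.8 tilt 45.15 yaw 9.35 roll -0.24
face n 11806 z 71.3 slope deg along cx -0.4 cy 0.3 x max 39.9 y [-24.1  24.3] rect ((499.9261779785156, -137.4785614013672), (49.55223846435547, 35.7607307434082), 9.638808250427246)
```

>>> {"op": "servo_tool", "data": {"commands": [[0,0,0,0,0,-1,0.7],[0,0,0,0,0,-2,0.7],[0,0,0,0,0,-3,0.7],[0,0,0,0,0,-3,0.7]]}}

```text
clock: 13.48
tcp_pos: [0.5027, -0.1548, 0.0486]
orientation: [-1.593, -1.873, -0.658]
contact_force: [-1.1, -1.5, 3.7]
grip_width: 0.0499
gripper_force: 54.1
```

>>> {"op": "servo_tool", "data": {"commands": [[0,0,0,0,0,-1,0.7],[0,0,0,0,0,-2,0.7],[0,0,0,0,0,-2,0.7]]}}

```text
clock: 13.73
tcp_pos: [0.5027, -0.1548, 0.0462]
orientation: [-1.593, -1.873, -0.657]
contact_force: [-1.2, -1.8, 3.8]
grip_width: 0.049
gripper_force: 54.1
```

>>> {"op": "servo_tool", "data": {"commands": [[0,0,0,0,0,-1,0.7],[0,0,0,0,0,-2,0.7],[0,0,0,0,0,-3,0.7],[0,0,0,0,0,-3,0.7]]}}

```text
clock: 14.07
tcp_pos: [0.5027, -0.1548, 0.0454]
orientation: [-1.591, -1.872, -0.66]
contact_force: [-4.9, -3.2, 17.7]
grip_width: 0.0498
gripper_force: 55.3
```

>>> {"op": "servo_tool", "data": {"commands": [[0,0,0,0,0,-1,0.7],[0,0,0,0,0,-2,0.7],[0,0,0,0,0,-2,0.7]]}}

```text
clock: 14.32
tcp_pos: [0.5027, -0.1548, 0.0453]
orientation: [-1.589, -1.871, -0.662]
contact_force: [-7.6, -4.3, 29.0]
grip_width: 0.0493
gripper_force: 56.5
```

```bash
python3 -c "
from h import *
chk('w10')"
```

```text
t14.32 tcp [ 502.7 -154.8   45.3] z [-0.118  0.702 -0.702] y [ 0.987  0.163 -0.002] F [-7.6 -4.3 29. ] w49.3 g56.5 q [ 0.33  0.83  0.27  1.74 -0.77  1.34  1.23]
G in charger -8.3 0.2 58.7 tilt 45.41 yaw 9.37 roll -0.13
face n 11809 z 65.4 slope deg along cx -0.32 cy 0.15 x max 39.8 y [-24.   24.4] rect ((499.9508056640625, -137.7577362060547), (49.605628967285156, 35.93742370605469), 9.234273910522461)
```

The face height is 65.4 mm (home is 66) and the force rose to 29 N at the stop, so it is seated. I'll release, back off and verify.

>>> {"op": "servo_tool", "data": {"commands": [[0,0,0,0,0,4,0.7],[0,0,0,0,0,4,0.4],[0,0,0,0,0,4,0],[0,0,0,0,0,4,0],[0,0,0,0,0,4,0]]}}

```text
clock: 14.78
tcp_pos: [0.5026, -0.1543, 0.0447]
orientation: [-1.592, -1.873, -0.657]
contact_force: [0.4, 0.2, -0.3]
grip_width: 0.0845
gripper_force: 0.0
```

>>> {"op": "servo_tool", "data": {"commands": [[0,0,0,2,-13,13,0],[0,0,0,5,-32,32,0],[0,0,0,9,-55,55,0],[0,0,0,13,-80,80,0],[0,0,0,16,-95,105,0]]}}

```text
clock: 15.2
tcp_pos: [0.5183, -0.252, 0.1507]
orientation: [-1.595, -1.872, -0.656]
contact_force: [0.9, -0.0, -0.1]
grip_width: 0.085
gripper_force: 0.0
```

>>> {"op": "servo_tool", "data": {"commands": [[0,0,0,0,0,0,0],[0,0,0,0,0,0,0]]}}

```text
clock: 15.37
tcp_pos: [0.5192, -0.2512, 0.1509]
orientation: [-1.595, -1.875, -0.658]
contact_force: [0.4, 0.8, -0.8]
grip_width: 0.0858
gripper_force: 0.0
```

```bash
python3 -c "
from h import *
st();im,W=cloud('wrist','w11')
z=W[...,2];n=np.hypot(W[...,0]-503.8,W[...,1]+159.9)<60
m=n&(z>58)&(z<80);rect(W,m,'pack top');p=W[m];p=p[np.abs(p[:,2]-np.median(p[:,2]))<4];c=p.mean(0);A=np.c_[p[:,:2]-c[:2],np.ones(len(p))];s=np.linalg.lstsq(A,p[:,2],rcond=None)[0];print('slope deg',np.degrees(s[:2]),s[2])
rect(W,(np.abs(z-26)<3)&(np.hypot(W[...,0]-503.8,W[...,1]+159.9)<75),'floor');rect(W,(np.abs(z-40)<3)&(np.hypot(W[...,0]-492,W[...,1]+84)<60),'housing')
"
```

```text
t15.37 tcp [ 519.2 -251.2  150.9] z [-0.116  0.697 -0.707] y [ 0.987  0.161 -0.003] F [ 0.4  0.8 -0.8] w85.8 g0.0 q [ 0.41  0.78  0.34  1.53 -0.69  1.59  1.15]
pack top 7850 [ 503.9 -160.8] [50.2 80.4] 9.4 z 65.2
slope deg [-0.12445935  0.23761797] 65.09904201105468
floor 4875 [ 503.7 -159.9] [ 80.5 112.2] 9.2 z 25.3
housing 3765 [491.7 -84.5] [79.6 43.4] 9.11 z 39.3
```

View pics/w11.png

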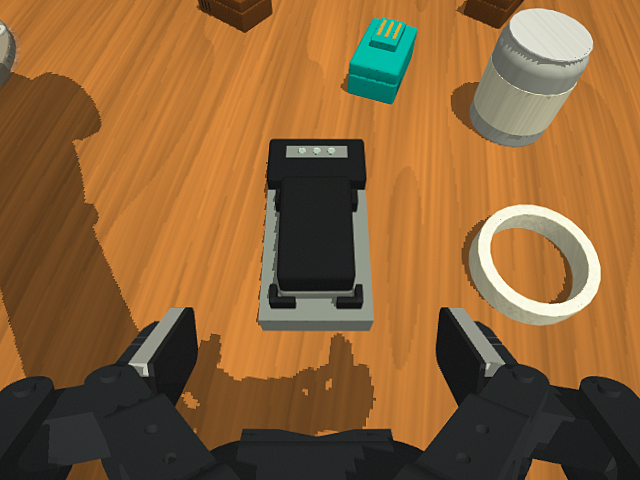

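The pack at (315,235) lies in the bay between the guards. Its top is 39.9 mm above the bay floor, so it is fully home, within 1 mm of centre and level. The gripper is clear.

```bash
python3 -c "
from bench import r
print(r.hand_in())"
```

```text
the job is handed in; nothing more can be done
None
```

The battery is turned over and fully home in the charger, contacts down; it measured flat on the bay floor within 1 mm of centre, and the job is handed in at about 15 s (no verdict was returned).

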